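# Fit the hold-down bar over the tubes on the mixer

## Robot

A 6-joint arm with a two-finger parallel gripper is mounted at the origin on the work surface. World frame = base frame: x ahead of the robot, y to its left, z up, the work surface at z = 0. Lengths are in m, angles in rad, forces in N, time in s.
With the tool pointing down it reaches from about 0.4 to 0.825 m from the base axis. Payload 7 kg.
Tool frame: the origin (TCP) lies between the finger pads, 19 mm behind the fingertips; this is the grasp point; z points along the fingers, x is the direction in which the jaws open and shut, and the axes are right-handed (so a half turn about z gives the same grasp; the last joint's range is limited). The gripper opens to 88 mm and grips with 3 to 60 N. Pads are 19 mm wide; open, the fingers measure 130 mm over their backs; the gripper's body (78 mm by 193 mm) begins 47 mm behind the grasp point.
Start: joints at [1.598, 0.359, 0.012, 0, -1.224, -0.288], TCP at [0.174, 0.652, 0.245] pointing down, gripper open.
Joint ranges: [-3.07, 3.07], [-1.43, 2.12], [-1.02, 1.25], [-3.03, 1.67], [-3.05, -0], [-3.03, 3.03]. Speed limits (rad/s): [2.39, 2.39, 3.01, 3.14, 3.14, 3.14].

## Interface

Orientations are given as [roll, pitch, yaw] about the fixed x, y, z axes, in that order (R = Rz(yaw) Ry(pitch) Rx(roll)).
In Python, from station import telemetry, grab_frame, arm, regions_of, pinpoint gives the robot as it stands. The module is installed in compiled form; this text tells all that it offers.
- The arm moves only by the shell command python3 -m inch 'ROWS' [FORCE]. ROWS is text: rows parted by semicolons, each of 7 numbers parted by spaces: the opening, from 0 (shut) to 1 (fully open), then the shift along the world's x, y, z in cm, then the turn, a rotation vector about the world's x, y, z in degrees. A call has 1 to 12 rows; each row is the pose to reach, as a shift and turn from the pose measured when the call began; what a row does not reach only later rows make up. A row lasts 1/8 s, in which the tool goes at most 62.5 mm and 10.7 degrees, less where a joint would pass 70% of its speed; a pose out of reach is approached as far as the arm can. A call with a gripper value outside its range is refused whole. The fingers move at their own pace and stop on an object; FORCE is the grip in N (left out, the last holds). Time passes only in rows, so rows that repeat a pose let the fingers close. It gives the time, the measured TCP pose, the force and the opening at its end, in the units of the state.
- telemetry.get_state(): the state, without advancing time (a new reading comes with each control period).
- grab_frame(name): name is "scene" or "top" or "wrist"; returns a dict with "pixels" (384x512x3 uint8, red, green, blue), "fx", "fy", "cx", "cy" (pixels), "R" (3x3) and "t" (3): a world point X has camera coordinates R X + t. Camera axes: x right, y down, z forward; pixel columns grow to the right and rows downward; lengths in m; the calibration is good to about 2 mm. A picture is of the moment at which its call begins. There is no depth.
- arm.job_done(): hands the job in, once; it reports no verdict.
Trained networks look in the newest picture that a camera, given by its name, has taken for a name from the list of things; names that differ only in an ending like _2 or _b are one class to them, and where a whole thing is asked for, a point or a joint stands for the part that bears it (a point fixed in the world has none). Each returns a list of dicts, best first, with "p" (0 to 1); they miss things now and then, are a little off and sometimes report something else, mostly with a low value. They report only what shows in the picture. A call takes as long as a camera call. They do not tell look-alikes from the thing itself.
- regions_of(camera, name): "pixels" (384x512 bool, what is visible of it) and "bbox" ([left, top, right, bottom] in pixels, round what is visible of it).
- pinpoint(camera, name): "location" ([column, row] in pixels: a listed point, or the origin of a listed thing).
The state is a dict: "t": time; "q": joint angles; "qd": joint speeds; "joint_efforts": joint torques, N m; "eef_pos": TCP position; "ee_rot": TCP orientation; "force": force on the tool from outside, world axes, zero at the start; "moment": the same for the moment, N m; "width": finger opening in m.
Only numpy, scipy, OpenCV 4.12 (cv2) and the standard library are available. Lean on these libraries where they do the work, as an engineer would, in place of code of your own. Each camera call takes 0.05 s, during which the arm holds its last target. There are 200 camera calls.

## Task

Take the hold-down bar off its hook, lay it flat on the bench with its grip facing up, and let go of it. Then pick it up again by its grip, carry it level to the tube mixer and lower it into the two saddles so that it lies fully down across the row of tubes, grip up. Do not drop the bar, and leave the jar, the beaker and the tip box where they stand.

Things in the scene. Friction and masses are not known exactly. Their poses are not given: they have to be found in the camera images.
- bar: Hold-down bar hanging on the hook: flat aluminium, 220 mm long (z axis, towards the eye end), 28 wide (y), 12 thick (x), 0.2 kg, grey grip block out of its +x face. Origin at its middle. Eye: opening 16 mm wide, 34 long through the thickness at z = 46 to 80 mm; beyond it a solid tab (z = 80 to 110) stands free above the hook, to be pinched across the width.
- bar_grip (a point): Centre of the bar's grip, a grey plastic block 40 mm long (bar z), 16 wide (bar y), standing 32 mm out of the bar's broad +x face at mid length; this point is 22 mm along bar x from the bar's origin. Axes as the bar.
- bar_eye (a point): Centre of the bar's eye opening, 63 mm along bar z from the bar's origin. Axes as the bar.
- bar_foot (a point): The far end of the bar, away from the eye: 110 mm along -z from the bar's origin. Axes as the bar.
- stand: Hook stand, fixed: foot plate 100 x 110 x 14 mm, column 20 x 26 mm, 230 mm tall. Origin on the bench under the column, z up. A steel peg of 8 mm diameter leaves the column along stand +x, its axis 220 mm up, level to x = 62 mm, then an upturned tip. The bar hangs on it by the top edge of its eye at x = 28 to 42 mm, grip facing stand +x, its lower end 34 mm above the bench.
- hook_tip (a point): Centre of the rounded end (8 mm diameter) of the peg's upturned tip: 66 mm along stand x from the column's axis, 230 mm above the bench; its top is 10 mm above the top of the level part of the peg.
- mixer: Tube mixer, fixed: white base 300 x 130 x 45 mm, five orange-capped tubes in a row along its x axis (cap tops 132 mm up), a white saddle post at each end of the row (|x| = 75 to 121 mm). Origin on the bench under its middle, y across, z up. Nothing on it moves. The bar fits either way round.
- seat (a point): Midway between the two saddles at the height of their floors, 136 mm above the bench: the middle of the seated bar's underside. Axes as the mixer. Each saddle has two cheeks 34 mm apart (8 mm thick, along the row) and an end wall, all rising 18 mm above the floor; the two end walls are 230 mm apart.
- jar: Bystander: lidded jar, 60 mm in diameter, 80 mm tall. Origin at the centre of its underside, z up.
- beaker: Bystander: white open beaker, 70 mm in diameter at the rim, 90 mm tall. Origin at the centre of its underside, z up.
- tipbox: Bystander: pipette tip box, grey with a clear lid, 85 x 120 x 67 mm. Origin at the centre of its underside, z up.
Things that resemble listed ones, but are neither listed nor needed, are in the scene too. Of the things like the bar, leave any that is orange; of the rest the smaller one is meant.

How it is judged:
On the way, in this order (a step that is already met when the one before it is completed fails the run):
1. the bar is off the hook: its eye is more than 60 mm from the hook's tip, held by the fingers (distance between bar_eye and hook_tip above 0.06 m and contact force between the fingers and bar above 0.5 N), for 0.1 s.
2. the bar lies flat on the bench, grip up (within 0.1 rad), at rest and let go (height (world z) of bar below 0.01 m and angle between bar_grip's own x axis and vertical below 0.1 rad and contact force between the fingers and bar below 0.05 N and linear speed of bar below 0.02 m/s), for 0.2 s.
3. the bar is held by its grip (tool centre within 45 mm of the grip's centre), level (within 0.35 rad), over 60 mm above the bench (height (world z) of bar above 0.06 m and distance between the grasp point and bar_grip below 0.045 m and angle between bar's own x axis and vertical below 0.35 rad and contact force between the fingers and bar above 0.5 N), for 0.2 s.
At the end, for the whole second after the job is handed in: The bar lies fully down in both saddles (its middle 2 to 10 mm above the saddle floors and within 12 mm of the seat point horizontally), grip up within 0.05 rad, along the row within 0.08 rad, at rest and released; jar, beaker and tip box within 20 mm of where they stood (z of bar in the frame of seat between 0.002 and 0.01 m and horizontal distance between bar and seat below 0.012 m and angle between bar's own x axis and vertical below 0.05 rad and angle between the z axis of bar and the x axis of mixer, either way round below 0.08 rad and linear speed of bar below 0.02 m/s and contact force between the fingers and bar below 0.05 N and distance of each of jar, beaker, tipbox from where it was at the start of the episode below 0.02 m); the robot touches nothing.
It fails at once if the bar is dropped: it moves faster than 0.7 m/s while the fingers do not touch it (contact force between the fingers and bar below 0.02 N and linear speed of bar above 0.7 m/s).
It fails at once if a bystander (jar, beaker or tip box) is shifted more than 20 mm (distance of any of jar, beaker, tipbox from where it was at the start of the episode above 0.02 m).
It also fails if it takes over 69 s, if anything falls off the work surface, if the arm or the gripper's body presses on something with over 40 N, if the wrist force passes 120 N, or if a joint passes its speed limit or range.

## Working session

There is one attempt and no reset: what is moved stays moved. The work goes in short steps, Python scripts to look and compute and a shell command to move; the robot and the scene stay as the last step left them, time stands still between calls to the robot, and variables do not carry over. Pictures are saved under pics/ and viewed, about 8 in all and at most 12, crops included, and the job is handed in when it is done.

```bash
mkdir -p pics
cat > h.py <<'E'
from station import telemetry, grab_frame, arm, regions_of, pinpoint
import numpy as np, cv2
def save(f,n,crop=None,s=1):
    p=f["pixels"][...,::-1]
    if crop: p=p[crop[1]:crop[3],crop[0]:crop[2]]
    cv2.imwrite("pics/"+n,cv2.resize(p,None,fx=s,fy=s,interpolation=cv2.INTER_CUBIC))
def ray(f,px):
    R=np.array(f["R"]);t=np.array(f["t"])
    d=R.T@np.array([(px[0]-f["cx"])/f["fx"],(px[1]-f["cy"])/f["fy"],1]);return -R.T@t,d
def atz(f,px,z):
    o,d=ray(f,px);return o+d*(z-o[2])/d[2]
def tri(obs):
    A=np.zeros((3,3));b=np.zeros(3);L=[]
    for f,px in obs:
        o,d=ray(f,px);d=d/np.linalg.norm(d);P=np.eye(3)-np.outer(d,d);A+=P;b+=P@o;L.append((o,P))
    X=np.linalg.solve(A,b);return X,max(np.linalg.norm(P@(X-o)) for o,P in L)
def proj(f,X):
    c=np.array(f["R"])@X+np.array(f["t"]);return np.array([f["fx"]*c[0]/c[2]+f["cx"],f["fy"]*c[1]/c[2]+f["cy"]])
E
cat > a.py <<'E'
from h import *
F={c:grab_frame(c) for c in("scene","top")}
im=[]
for c in F:
    save(F[c],c+"0.png",None,1.5)
    o=-np.array(F[c]["R"]).T@F[c]["t"];print(c,"cam",o.round(2))
    for n in["bar","bar_grip","bar_eye","bar_foot","stand","hook_tip","mixer","seat","jar","beaker","tipbox"]:
        print(n,[(np.round(d["location"],1).tolist(),round(d["p"],2)) for d in pinpoint(c,n)][:4])
s=telemetry.get_state();print(s["t"],s["ee_rot"],s["force"])
E
python3 a.py
```

```text
scene cam [1.33 0.9  1.1 ]
bar [([212.9, 162.2], 0.9), ([171.1, 228.0], 0.71), ([254.5, 151.1], 0.69)]
bar_grip [([209.2, 166.6], 0.87), ([266.8, 150.3], 0.78), ([176.4, 232.0], 0.63)]
bar_eye [([216.2, 149.5], 0.96), ([254.7, 162.8], 0.67), ([169.8, 239.8], 0.55)]
bar_foot [([264.2, 132.6], 0.84), ([213.9, 190.1], 0.83), ([175.2, 204.9], 0.77)]
stand [([222.7, 190.1], 0.92)]
hook_tip [([207.8, 146.6], 0.64)]
mixer [([332.9, 260.8], 0.94)]
seat [([337.7, 229.0], 0.84)]
jar [([224.0, 254.7], 0.63)]
beaker [([197.7, 164.5], 0.56)]
tipbox [([371.1, 314.2], 0.63)]
top cam [ 0.34 -0.01  1.42]
bar [([360.4, 291.4], 0.84), ([317.9, 141.6], 0.68), ([337.3, 193.0], 0.66), ([343.3, 189.4], 0.45)]
bar_grip [([341.1, 189.3], 0.74), ([317.1, 143.7], 0.66), ([354.5, 296.5], 0.57)]
bar_eye [([306.5, 129.8], 0.89), ([344.3, 267.6], 0.77), ([344.9, 188.6], 0.71)]
bar_foot [([388.6, 328.8], 0.73), ([342.9, 165.6], 0.58), ([339.2, 202.2], 0.5)]
stand [([336.0, 214.3], 0.78)]
hook_tip [([345.9, 180.8], 0.59)]
mixer [([185.0, 214.9], 0.92), ([130.9, 194.0], 0.35)]
seat [([183.6, 209.5], 0.89), ([337.6, 194.1], 0.65)]
jar [([344.2, 181.4], 0.75), ([263.6, 153.1], 0.58), ([130.0, 195.1], 0.25)]
beaker [([389.4, 226.7], 0.72), ([345.5, 192.1], 0.17)]
tipbox [([129.4, 195.6], 0.63)]
1.2 [ 3.14156217e+00 -7.83113727e-06 -1.83161484e+00] [-0.05807433  0.58930743 -0.53737483]
```

View pics/scene0.png

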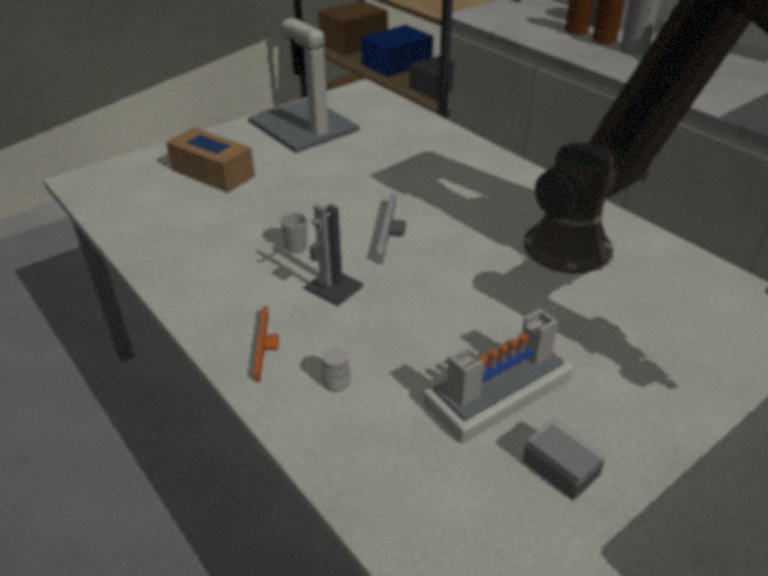

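View pics/top0.png

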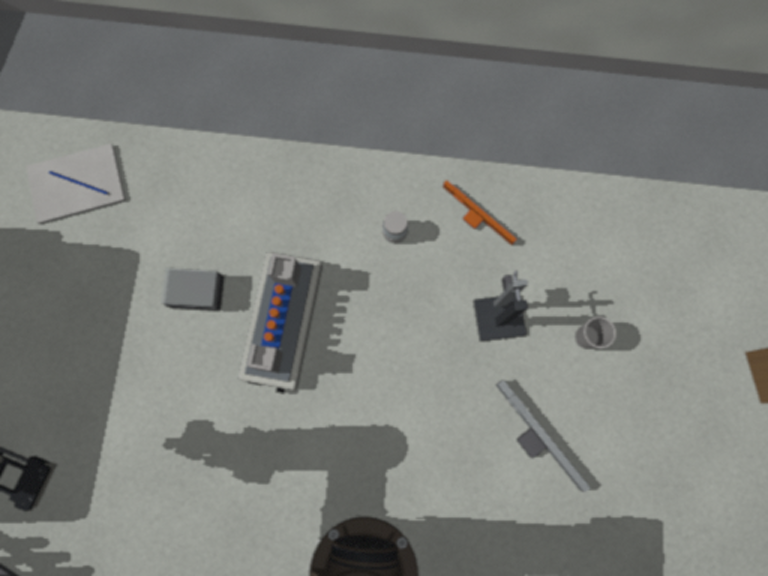

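The hanging grey bar is at scene px (213,162). The look-alikes both lie on the bench: the orange one at (171,228), to be left, and a longer grey one at (255,151). The hanging grey one is the smaller, so I'll confirm that in a crop and triangulate.

```bash
cat > b.py <<'E'
from h import *
S=grab_frame("scene");T=grab_frame("top")
a=S["pixels"][115:215,160:290,::-1];b=T["pixels"][165:335,300:410,::-1]
a=cv2.resize(a,(520,400),interpolation=cv2.INTER_CUBIC);b=cv2.resize(b,(259,400),interpolation=cv2.INTER_CUBIC)
cv2.imwrite("pics/crop1.png",np.hstack([a,b]))
for n,p,q in[("eye",(216.2,149.5),(344.9,188.6)),("grip",(209.2,166.6),(341.1,189.3)),("tip",(207.8,146.6),(345.9,180.8)),("bar",(212.9,162.2),(343.3,189.4)),("stand",(222.7,190.1),(336,214.3)),("seat",(337.7,229),(183.6,209.5)),("mixer",(332.9,260.8),(185,214.9))]:
    X,e=tri([(S,p),(T,q)]);print(n,X.round(3),round(e,4))
print("stand@0",atz(S,(222.7,190.1),0),atz(T,(336,214.3),0),"tip@.23",atz(S,(207.8,146.6),.23),atz(T,(345.9,180.8),.23))
print("seat",atz(S,(337.7,229),.136),atz(T,(183.6,209.5),.136))
for n,z,p in[("jar",0,(263.6,153.1)),("beaker",0,(389.4,226.7)),("tipbox",0,(129.4,195.6)),("grey2foot",.006,(389,328)),("grey2eye",.006,(333,255))]:print(n,atz(T,p,z).round(3))
E
python3 b.py
```

```text
eye [ 0.617 -0.237  0.208] 0.0088
grip [ 0.636 -0.245  0.138] 0.0004
tip [ 0.641 -0.239  0.227] 0.0027
bar [ 0.628 -0.244  0.156] 0.0069
stand [ 0.578 -0.26  -0.005] 0.0009
seat [0.514 0.249 0.131] 0.0034
mixer [0.518 0.26  0.006] 0.0041
stand@0 [ 0.58071542 -0.25370383  0.        ] [ 0.57770434 -0.25954523  0.        ] tip@.23 [ 0.64240776 -0.23233031  0.23      ] [ 0.64257446 -0.24050794  0.23      ]
seat [0.51569064 0.25432055 0.136     ] [0.51585117 0.24533038 0.136     ]
jar [0.771 0.016 0.   ]
beaker [ 0.555 -0.447  0.   ]
tipbox [0.562 0.469 0.   ]
grey2foot [ 0.219 -0.46   0.006]
grey2eye [ 0.436 -0.259  0.006]
```

View pics/crop1.png

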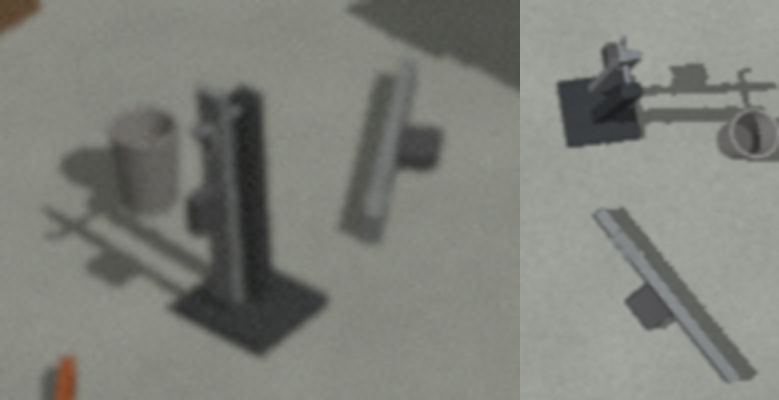

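The crop shows the meant bar on the hook: grey, shorter, with its grip facing away from the column. The longer grey bar lies on the bench at top px (360,290). Next I go above the hook and look with the wrist camera.

```bash
python3 -m inch '1 5 -5 10 0 0 -10; 1 32 -40 17 0 0 -75;1 32 -40 17 0 0 -75;1 32 -40 17 0 0 -75;1 32 -40 17 0 0 -75;1 32 -40 17 0 0 -75;1 32 -40 17 0 0 -75;1 32 -40 17 0 0 -75;1 32 -40 17 0 0 -75;1 36 -50 18 0 0 -90;1 36 -50 18 0 0 -90;1 36 -50 18 0 0 -90' && python3 -m inch '1 9 -39 2 0 0 -60;1 9 -39 2 0 0 -60;1 9 -39 2 0 0 -60;1 9 -39 2 0 0 -60;1 9 -39 2 0 0 -60;1 9 -39 2 0 0 -60;1 9 -39 2 0 0 -60;1 9 -39 2 0 0 -60;1 9 -39 2 0 0 -60'
cat > c.py <<'E'
from h import *
import sys
F={c:grab_frame(c) for c in("scene","top","wrist")}
save(F["wrist"],sys.argv[1]+".png",None,1.5)
print(telemetry.get_state()["q"],"cam",-np.array(F["wrist"]["R"]).T@F["wrist"]["t"])
for n in sys.argv[2:]:
    for c in F: print(n,c,[(np.round(d["location"],1).tolist(),round(d["p"],2)) for d in pinpoint(c,n)][:3])
E
python3 c.py w1 bar_eye bar_grip bar_foot hook_tip stand
```

```text
t: 2.8
eef_pos: [0.5349, 0.1495, 0.4259]
ee_rot: [3.141, 0.001, 2.876]
force: [-0.5, 0.7, 0.3]
width: 0.0877
t: 3.92
eef_pos: [0.625, -0.2397, 0.4457]
ee_rot: [3.141, 0.0, 1.83]
force: [-0.4, 0.1, 0.6]
width: 0.0875
[-7.45507994e-02  3.00491828e-01  3.69826193e-01  5.50859984e-04
 -1.63882314e+00 -1.23633840e+00] cam [ 0.56086759 -0.25670154  0.58581809]
bar_eye scene [([215.9, 148.7], 0.82), ([254.3, 165.3], 0.68), ([169.9, 239.7], 0.64)]
bar_eye top [([342.4, 189.1], 0.52)]
bar_eye wrist [([254.4, 160.6], 0.8), ([280.9, 283.2], 0.69)]
bar_grip scene [([208.7, 166.4], 0.94), ([265.6, 150.0], 0.86)]
bar_grip top [([353.2, 297.3], 0.81), ([337.2, 187.0], 0.56), ([315.4, 143.1], 0.4)]
bar_grip wrist [([255.2, 168.2], 0.65)]
bar_foot scene [([175.0, 205.6], 0.91), ([262.3, 131.5], 0.81), ([213.5, 188.2], 0.79)]
bar_foot top [([391.1, 326.2], 0.74), ([335.3, 200.8], 0.46)]
bar_foot wrist [([221.7, 220.8], 0.68), ([255.5, 143.4], 0.62)]
hook_tip scene []
hook_tip top []
hook_tip wrist [([256.0, 183.0], 0.79)]
stand scene [([224.6, 190.0], 0.7)]
stand top [([334.8, 215.7], 0.76), ([337.4, 202.1], 0.18)]
stand wrist [([254.4, 121.0], 0.78), ([145.4, 79.1], 0.51)]
```

View pics/w1.png

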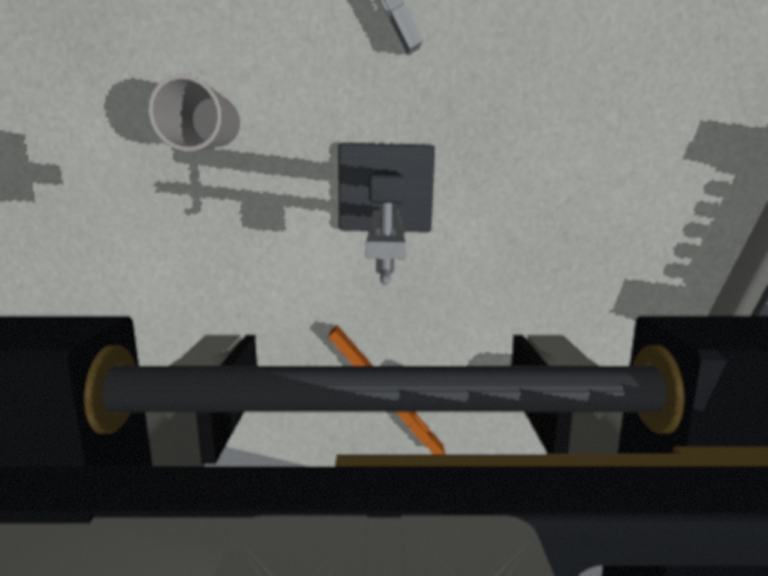

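```bash
cat > d.py <<'E'
from h import *
W=grab_frame("wrist");k=1/1.5
g=lambda u,v,z:atz(W,(u*k,v*k),z).round(4)
print("tip",g(386,277,.232),"tabtop",g(385,249,.254),"L",g(365.5,249,.254),"R",g(405,249,.254))
for u,v in[(338,144),(434,145),(432,232),(338,229)]:print("plate",g(u,v,.014))
E
python3 d.py
```

```text
tip [ 0.6392 -0.2361  0.232 ] tabtop [ 0.6155 -0.2432  0.254 ] L [ 0.6189 -0.2561  0.254 ] R [ 0.612  -0.2299  0.254 ]
plate [ 0.5534 -0.3139  0.014 ]
plate [ 0.527  -0.2095  0.014 ]
plate [ 0.6215 -0.1844  0.014 ]
plate [ 0.6462 -0.2916  0.014 ]
```

```bash
python3 -m inch '1 0.5 0 -3 -2.4 9.7 0;1 1 0 -8 -4.8 19.4 0;1 1 0 -10 -7.2 29 0;1 1 0 -10 -9.7 38.8 0;1 1 0 -10 -9.7 38.8 0;1 1 0 -10 -9.7 38.8 0;1 1 0 -10 -9.7 38.8 0' 
python3 c.py w2 bar_eye hook_tip
python3 - <<'E'
from h import *
s=telemetry.get_state()
from scipy.spatial.transform import Rotation as Ro
print(Ro.from_euler("xyz",s["ee_rot"]).as_matrix().round(3))
W=grab_frame("wrist")
for n,X in[("tip",[.6392,-.2361,.234]),("tabL",[.6189,-.2561,.254]),("tabR",[.612,-.2299,.254])]:print(n,proj(W,np.array(X))*1.5)
E
```

```text
t: 5.75
eef_pos: [0.6346, -0.2411, 0.3488]
ee_rot: [-2.449, -0.006, 1.826]
force: [-0.1, -0.8, 0.2]
width: 0.0876
[ 0.00460275  0.70991996  0.57154916  0.17911016 -2.10381664 -1.28071283] cam [ 0.67128902 -0.23296986  0.49850981]
bar_eye scene [([171.7, 240.6], 0.88), ([252.7, 163.9], 0.78), ([215.8, 152.9], 0.64)]
bar_eye top [([341.8, 268.6], 0.84), ([304.2, 131.1], 0.72), ([342.7, 188.1], 0.62)]
bar_eye wrist [([260.1, 278.2], 0.6), ([257.3, 163.2], 0.58)]
hook_tip scene [([211.3, 147.0], 0.73)]
hook_tip top [([345.9, 181.2], 0.87)]
hook_tip wrist [([262.4, 304.2], 0.55)]
[[-0.253  0.741 -0.623]
 [ 0.968  0.198 -0.156]
 [ 0.008 -0.642 -0.767]]
tip [389.91747147 451.67646216]
tabL [361.72196133 394.26143652]
tabR [416.29341025 394.23794795]
```

View pics/w2.png

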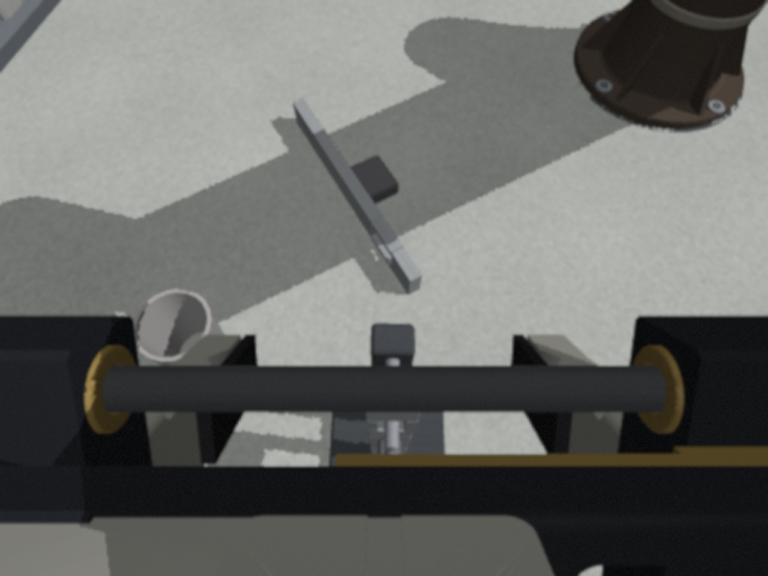

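The view shows the tab and hook in line at about (391,420), between the open fingers, and the beaker clear at the left. Descending and gripping.

```bash
python3 -m inch '1 -0.5 0 -5 0 0 0;1 -1.5 -0.1 -8 0 0 0;1 -1.5 -0.1 -10 0 0 0;1 -1.5 -0.1 -10 0 0 0;1 -1.5 -0.1 -10 0 0 0' 50 && python3 -m inch '0.25 0 0 0 0 0 0;0 0 0 0 0 0 0;0 0 0 0 0 0 0;0 0 0 0 0 0 0;0 0 0 0 0 0 0;0 0 0 0 0 0 0' 50
```

```text
t: 6.88
eef_pos: [0.6206, -0.2418, 0.2472]
ee_rot: [-2.446, -0.007, 1.827]
force: [-0.4, 0.2, -0.0]
width: 0.0878
t: 7.62
eef_pos: [0.6206, -0.2418, 0.2472]
ee_rot: [-2.446, -0.007, 1.827]
force: [0.7, -0.5, 0.7]
width: 0.0329
```

```bash
python3 -m inch '0 0 0 0 0 0 0;0 0 0 0 0 0 0;0 0 0 0 0 0 0;0 0 0 0 0 0 0' 50; python3 -m inch '0 0 0 0.8 0 0 0;0 0 0 1.7 0 0 0;0 0 0 1.7 0 0 0;0 0 0 1.7 0 0 0' 50
```

```text
t: 8.12
eef_pos: [0.6206, -0.2418, 0.2472]
ee_rot: [-2.445, -0.007, 1.827]
force: [-0.4, 1.2, 0.8]
width: 0.0279
t: 8.62
eef_pos: [0.6206, -0.2417, 0.2641]
ee_rot: [-2.446, -0.007, 1.826]
force: [0.9, 0.3, -1.9]
width: 0.0279
```

Width is 28 mm and the load is about 2 N, so the bar hangs in the fingers. Pulling it out along the peg.

```bash
python3 -m inch '0 2 0.5 0 0 0 0;0 4 1 0 0 0 0;0 6 1.5 0 0 0 0;0 8 2 0 0 0 0;0 10 2.5 1 0 0 0;0 10 2.5 3 0 0 0;0 10 2.5 3 0 0 0;0 10 2.5 3 0 0 0' 60
python3 - <<'E'
from h import *
S=grab_frame("scene");save(S,"s1.png",(150,80,310,220),3)
print(np.round(telemetry.get_state()["q"],2))
for n in("bar_eye","bar_foot","bar_grip"):
  for c in("scene","top"):
    if c=="top" and n=="bar_eye":grab_frame("top")
    print(n,c,[(np.round(d["location"],1).tolist(),round(d["p"],2)) for d in pinpoint(c,n)][:3])
E
```

```text
t: 9.62
eef_pos: [0.7204, -0.2167, 0.2933]
ee_rot: [-2.445, -0.007, 1.826]
force: [-0.1, 0.3, -2.4]
width: 0.028
[ 0.03  0.91  0.84  0.17 -2.18 -1.3 ]
bar_eye scene [([196.1, 152.9], 0.97), ([171.7, 239.4], 0.67), ([252.6, 162.6], 0.56)]
bar_eye top [([303.8, 130.7], 0.84), ([346.6, 270.0], 0.8), ([342.8, 151.6], 0.68)]
bar_foot scene [([263.1, 130.0], 0.86), ([192.5, 194.7], 0.81), ([177.7, 206.1], 0.79)]
bar_foot top [([392.7, 323.6], 0.77), ([341.4, 163.6], 0.53), ([330.4, 170.0], 0.48)]
bar_grip scene [([178.7, 228.8], 0.72), ([331.1, 259.9], 0.62), ([186.8, 171.4], 0.6)]
bar_grip top [([314.8, 142.8], 0.8), ([334.9, 152.8], 0.66), ([353.6, 298.8], 0.55)]
```

View pics/s1.png

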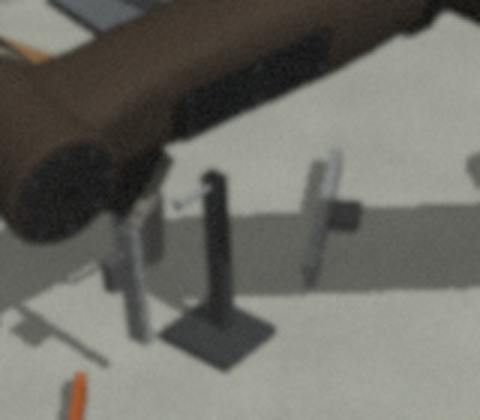

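The bar hangs clear of the hook in the fingers, crop px (135,275). Now I work out the turns that lay it at about (0.64, -0.06).

```bash
python3 - <<'E'
from scipy.spatial.transform import Rotation as R
import numpy as np
Z=R.from_euler("z",-14.6,degrees=True)
for a in(0,10,20,30,40,50,60,70,80,86,90):print(a,(R.from_euler("y",-a,degrees=True)*Z).as_rotvec(degrees=True).round(1))
E
python3 -m inch '0 0 4 3 0 0 -4;0 0 8 6 0 0 -8;0 -1 12 6 0 0 -14.6;0 -4 15.7 6 0 0 -14.6;0 -8 15.7 6 0 0 -14.6;0 -12 15.7 6 0 0 -14.6;0 -16 15.7 6 0 0 -14.6;0 -18.5 15.7 6 0 0 -14.6;0 -18.5 15.7 6 0 0 -14.6'
```

```text
0 [  0.    0.  -14.6]
10 [  1.3  -9.9 -14.6]
20 [  2.5 -19.9 -14.5]
30 [  3.8 -29.8 -14.3]
40 [  5.1 -39.8 -14. ]
50 [  6.4 -49.7 -13.7]
60 [  7.6 -59.7 -13.2]
70 [  8.9 -69.6 -12.7]
80 [ 10.2 -79.5 -12.1]
86 [ 11.  -85.5 -11.7]
90 [ 11.5 -89.5 -11.5]
t: 11.15
eef_pos: [0.5341, -0.0599, 0.3558]
ee_rot: [-2.448, -0.007, 1.572]
force: [0.4, 1.0, -1.3]
width: 0.0274
```

```bash
python3 -m inch '0 0 0 0 0 -9 0;0 0 0 0 0 -18 0;0 0 0 0 0 -27 0;0 0 0 0 0 -36 0;0 0 0 0 0 -45 0;0 0 0 0 0 -54 0;0 0 0 0 0 -63 0;0 0 0 0 0 -72 0;0 0 0 0 0 -81 0;0 0 0 0 0 -90 0;0 0 0 0 0 -90 0;0 0 0 0 0 -90 0'
cat > e.py <<'E'
from h import *
import sys
F={c:grab_frame(c) for c in("scene","top")}
save(F["scene"],sys.argv[1]+".png",(150,80,310,220),3)
print(np.round(telemetry.get_state()["q"],2))
for n in("bar","bar_eye","bar_foot","bar_grip"):
  P={c:[d["location"] for d in pinpoint(c,n) if d["p"]>.25] for c in F}
  B=sorted([(e,X) for p in P["scene"] for q in P["top"] for X,e in[tri([(F["scene"],p),(F["top"],q)])]],key=lambda v:v[0])
  print(n,[(X.round(3).tolist(),round(e,4)) for e,X in B if e<.008][:4])
E
python3 e.py s2
```

```text
t: 12.65
eef_pos: [0.5367, -0.0669, 0.3708]
ee_rot: [2.284, -0.004, 1.583]
force: [0.6, -0.1, -2.1]
width: 0.0272
[ 0.14 -0.36 -1.02  0.98 -0.11 -2.63]
bar [([0.639, -0.065, 0.364], np.float64(0.0029)), ([0.837, -0.172, 0.019], np.float64(0.0035)), ([0.336, -0.357, 0.013], np.float64(0.0067))]
bar_eye [([0.392, -0.297, 0.006], np.float64(0.0017)), ([0.869, -0.133, 0.008], np.float64(0.0037)), ([0.879, -0.104, 0.036], np.float64(0.0072))]
bar_foot [([0.225, -0.459, 0.024], np.float64(0.0007)), ([0.766, -0.268, 0.009], np.float64(0.0035)), ([0.752, -0.068, 0.347], np.float64(0.0037))]
bar_grip [([0.83, -0.166, -0.002], np.float64(0.0008)), ([0.636, -0.069, 0.372], np.float64(0.0011)), ([0.756, -0.314, -0.158], np.float64(0.0033)), ([0.308, -0.347, 0.007], np.float64(0.0073))]
```

View pics/s2.png

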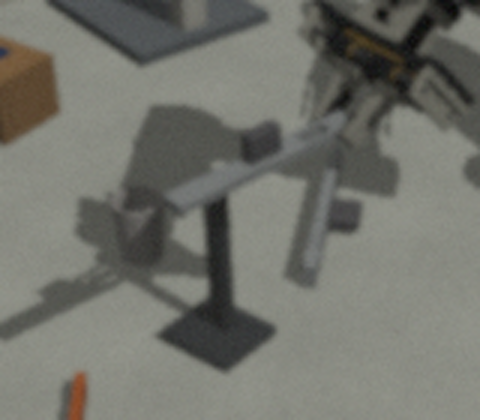

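The bar is nearly level with its grip up, spanning crop px (340,120) to (180,205). Joint 3 is at its limit, so I go farther out while descending.

```bash
python3 -m inch '0 3 0 -3 0 -1 0;0 6 0 -6 0 -1 0;0 7 0 -10 0 -1 0;0 7 0 -14 0 -1 0;0 7 0 -18 0 -1 0;0 7 0 -22 0 -1 0;0 7 0 -25 0 -1 0;0 7 0 -25 0 -1 0;0 7 0 -25 0 -1 0'; python3 e.py s3
```

```text
t: 14.28
eef_pos: [0.5218, -0.1176, 0.2739]
ee_rot: [2.346, -0.042, 1.627]
force: [0.1, 0.4, -1.6]
width: 0.0278
[ 0.1  -0.24 -1.02  0.5  -0.   -2.13]
bar [([0.622, -0.107, 0.259], np.float64(0.0003)), ([0.824, -0.178, 0.009], np.float64(0.0039)), ([0.324, -0.362, 0.004], np.float64(0.0066))]
bar_eye [([0.398, -0.295, 0.021], np.float64(0.0017)), ([0.569, -0.102, 0.267], np.float64(0.0039))]
bar_foot [([0.741, -0.113, 0.237], np.float64(0.0011)), ([0.762, -0.277, -0.006], np.float64(0.0055)), ([0.229, -0.464, 0.018], np.float64(0.006))]
bar_grip [([0.304, -0.341, 0.01], np.float64(0.0002)), ([0.822, -0.174, -0.006], np.float64(0.0015)), ([0.627, -0.114, 0.282], np.float64(0.0061))]
```

Joints 3 and 5 are both at their limits, so pointing radially outward won't get low enough. I'll lay the bar more sideways, foot towards a heading of about 60°: tilt back, yaw, then tilt again.

```bash
python3 -m inch '0 -1 0 2 0 10 0;0 -2 0 5 0 20 0;0 -4 1 8 0 30 0;0 -5 2 9 0 40 0;0 -5 2 9 0 50 0;0 -5 2 9 0 50 0;0 -5 2 9 0 50 0' && python3 -m inch '0 0 0 0 0 0 10;0 0 0 0 0 0 20;0 0 0 0 0 0 30;0 0 0 0 0 0 40;0 0 0 0 0 0 50;0 0 0 0 0 0 60;0 0 0 0 0 0 60;0 0 0 0 0 0 60'
python3 - <<'E'
from station import telemetry
import numpy as np
from scipy.spatial.transform import Rotation as R
s=telemetry.get_state();print(np.round(s["q"],2));r=R.from_euler("xyz",s["ee_rot"]);M=r.as_matrix();print(M.round(3))
h=np.deg2rad(60);a=np.deg2rad(40)
z=np.array([np.cos(h)*np.cos(a),np.sin(h)*np.cos(a),-np.sin(a)]);x=np.array([-np.sin(h),np.cos(h),0])
if x@M[:,0]<0:x=-x
T=np.c_[x,np.cross(z,x),z];print((R.from_matrix(T)*r.inv()).as_rotvec(degrees=True).round(1))
E
```

```text
t: 15.65
eef_pos: [0.4746, -0.0978, 0.3616]
ee_rot: [-3.057, -0.069, 1.574]
force: [0.7, -0.7, -2.5]
width: 0.0271
t: 16.65
eef_pos: [0.4745, -0.0978, 0.3619]
ee_rot: [-3.058, -0.067, 2.617]
force: [-0.3, -0.6, -1.7]
width: 0.0272
[ 0.22  0.04 -0.14  0.02 -1.49 -0.74]
[[-0.864  0.494 -0.1  ]
 [ 0.5    0.865 -0.039]
 [ 0.067 -0.084 -0.994]]
[ 45.6 -30.5  -1.8]
```

```bash
python3 -m inch '0 0 0 0 7.6 -5.1 -0.3;0 0 0 0 15.2 -10.2 -0.6;0 0 0 0 22.8 -15.2 -0.9;0 0 0 -2 30.4 -20.3 -1.2;0 0 0 -4 38 -25.4 -1.5;0 0 0 -6 45.6 -30.5 -1.8;0 0 0 -8 45.6 -30.5 -1.8;0 0 0 -10 45.6 -30.5 -1.8;0 0 0 -10 45.6 -30.5 -1.8'; python3 e.py s4
```

```text
t: 17.77
eef_pos: [0.4744, -0.0968, 0.2608]
ee_rot: [2.271, -0.002, 2.62]
force: [0.0, -0.2, -1.4]
width: 0.0278
[-0.53  0.13 -0.22 -0.9  -1.35  0.28]
bar [([0.836, -0.184, 0.009], np.float64(0.0039)), ([0.528, -0.007, 0.257], np.float64(0.0041))]
bar_eye [([0.497, -0.056, 0.262], np.float64(0.0078)), ([0.871, -0.125, 0.019], np.float64(0.0079))]
bar_foot [([0.581, 0.088, 0.251], np.float64(0.0021)), ([0.223, -0.456, 0.016], np.float64(0.0073))]
bar_grip [([0.52, -0.011, 0.287], np.float64(0.003)), ([0.525, -0.003, 0.293], np.float64(0.0047)), ([0.831, -0.178, -0.019], np.float64(0.0055)), ([0.525, -0.013, 0.268], np.float64(0.0057))]
```

Level and well inside the joint ranges. Lowering.

```bash
python3 -m inch '0 0 0 -5 0 0 0;0 0 0 -10 0 0 0;0 0 0 -15 0 0 0;0 0 0 -19 0 0 0;0 0 0 -21 0 0 0;0 0 0 -22 0 0 0;0 0 0 -22.5 0 0 0;0 0 0 -23 0 0 0;0 0 0 -23 0 0 0'; python3 e.py s5
```

```text
t: 19.4
eef_pos: [0.4748, -0.0978, 0.0326]
ee_rot: [2.27, 0.002, 2.618]
force: [0.0, -0.4, -3.2]
width: 0.0274
[-0.58  0.51 -0.36 -1.04 -1.09  0.76]
bar [([0.527, -0.01, 0.022], np.float64(0.0039))]
bar_eye [([0.49, -0.057, 0.029], np.float64(0.0002))]
bar_foot [([0.576, 0.079, -0.002], np.float64(0.0036))]
bar_grip [([0.532, -0.007, 0.042], np.float64(0.0014)), ([0.824, -0.179, -0.013], np.float64(0.0077))]
```

View pics/s5.png

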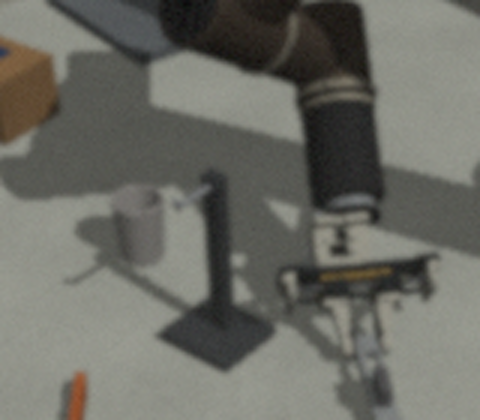

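```bash
python3 -m inch '0 0 0 -0.3 0 0 0;0 0 0 -0.6 0 0 0;0 0 0 -0.8 0 0 0;0 0 0 -0.8 0 0 0' && python3 -m inch '0.36 0 0 0 0 0 0;0.4 0 0 0 0 0 0;0.5 0 0 0 0 0 0;0.6 0 0 0 0 0 0;0.7 0 0 0 0 0 0;0.7 0 0 0 0 0 0;0.7 0 0 0 0 0 0;0.7 0 0 0 0 0 0' && python3 -m inch '0.8 -1.5 -2.6 2.6 0 0 0;0.8 -3 -5 5 0 0 0;0.8 -3 -5 10 0 0 0;1 -3 -5 15 0 0 0;1 -3 -5 15 0 0 0;1 -3 -5 15 0 0 0' && python3 e.py s6
```

```text
t: 20.4
eef_pos: [0.4745, -0.0976, 0.0241]
ee_rot: [2.27, 0.001, 2.618]
force: [0.3, -0.1, -2.6]
width: 0.0272
t: 21.4
eef_pos: [0.4745, -0.0976, 0.0241]
ee_rot: [2.27, 0.001, 2.618]
force: [0.6, 0.6, 0.4]
width: 0.0613
t: 22.15
eef_pos: [0.4443, -0.1474, 0.1742]
ee_rot: [2.27, 0.001, 2.618]
force: [0.8, 0.1, -0.9]
width: 0.087
[-0.66  0.28 -0.28 -0.9  -1.31  0.52]
bar [([0.522, -0.001, 0.01], np.float64(0.0011)), ([0.833, -0.182, 0.013], np.float64(0.0033)), ([0.577, 0.07, 0.089], np.float64(0.0052))]
bar_eye [([0.871, -0.138, 0.015], np.float64(0.0002))]
bar_foot [([0.584, 0.076, -0.003], np.float64(0.0031))]
bar_grip [([0.308, -0.327, 0.029], np.float64(0.0004)), ([0.525, -0.013, 0.03], np.float64(0.0009))]
```

Released; the bar reads flat at z ≈ 0.01. Going over the grip with the tool down.

```bash
python3 -m inch '1 1 2 4 -8 4.6 0;1 3 5 7 -16 9.2 0;1 5 9 7 -24 13.8 0;1 8 13.5 7 -32 18.5 0;1 8 13.5 7 -40 23.2 0;1 8 13.5 7 -43.2 25 0;1 8 13.5 7 -43.2 25 0;1 8 13.5 7 -43.2 25 0' && python3 c.py w3 bar bar_grip bar_eye bar_foot jar mixer seat
```

```text
t: 23.65
eef_pos: [0.5242, -0.0126, 0.2434]
ee_rot: [3.14, -0.002, 2.617]
force: [-0.5, -0.5, 0.5]
width: 0.0873
[ 0.34702136  0.11092302 -0.31869651 -0.00212609 -1.13988373 -0.87215824] cam [ 0.49083852 -0.07149558  0.38332045]
bar scene [([174.8, 229.0], 0.85), ([255.1, 151.9], 0.71), ([279.0, 217.1], 0.59)]
bar top [([359.5, 290.2], 0.86), ([316.3, 141.8], 0.56), ([261.7, 220.0], 0.52)]
bar wrist [([256.4, 173.0], 0.84)]
bar_grip scene [([277.8, 213.6], 0.73), ([266.1, 150.2], 0.59), ([181.1, 229.6], 0.56)]
bar_grip top [([262.1, 218.3], 0.78), ([316.2, 144.4], 0.72), ([355.6, 297.6], 0.7)]
bar_grip wrist [([258.2, 180.5], 0.85)]
bar_eye scene [([167.7, 240.7], 0.66), ([274.5, 208.6], 0.64), ([254.8, 163.0], 0.47)]
bar_eye top [([305.6, 128.4], 0.87), ([343.6, 269.3], 0.86), ([279.4, 233.6], 0.52)]
bar_eye wrist [([256.1, 113.4], 0.92)]
bar_foot scene [([281.8, 240.8], 0.6), ([176.0, 206.5], 0.6)]
bar_foot top [([340.4, 165.3], 0.97), ([388.2, 325.6], 0.6)]
bar_foot wrist [([258.3, 260.3], 0.82)]
jar scene [([222.3, 256.3], 0.84), ([332.7, 261.7], 0.31)]
jar top [([261.4, 154.0], 0.67), ([343.5, 181.3], 0.61), ([278.3, 233.0], 0.57)]
jar wrist []
mixer scene [([330.7, 263.1], 0.85), ([282.3, 238.6], 0.37)]
mixer top []
mixer wrist []
seat scene [([336.0, 227.9], 0.67)]
seat top []
seat wrist []
```

View pics/w3.png

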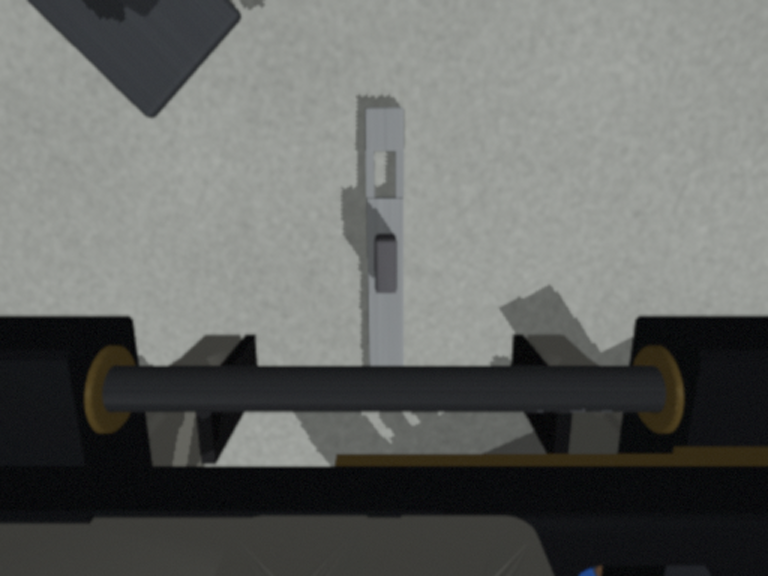

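The wrist view shows the bar flat and grip up: grip top at (386,265), eye at (384,168), axis vertical in the image. Computing the grip position.

Run:
```python
from h import *
W=grab_frame("wrist")
G=atz(W,(258.2,180.5),.028);E=atz(W,(256.1,113.4),.006);print("grip",G,"top",atz(W,(257.3,177),.044),"eye",E,"dist",np.linalg.norm((G-E)[:2]))
a=atz(W,(366/1.5,109/1.5),.012);b=atz(W,(404/1.5,109/1.5),.012);print("tab mid",(a+b)/2,np.linalg.norm(a-b))
d=(G-(a+b)/2)[:2];print("heading",np.degrees(np.arctan2(d[1],d[0])))
```

```text
grip [ 0.52729102 -0.00244273  0.028     ] top [ 0.52460372 -0.00927664  0.044     ] eye [ 0.49309274 -0.06630122  0.006     ] dist 0.072439137294305
tab mid [ 0.47126207 -0.10291795  0.012     ] 0.02722422799793512
heading 60.854230562855655
```

```bash
python3 -m inch '1 0.1 0.4 -6 0 0 0;1 0.1 0.4 -12 0 0 0;0.7 0.1 0.4 -17 0 0 0;0.5 0.1 0.4 -20 0 0 0;0.4 0.1 0.4 -20.8 0 0 0;0.3 0.1 0.4 -20.8 0 0 0;0 0.1 0.4 -20.8 0 0 0;0 0.1 0.4 -20.8 0 0 0;0 0.1 0.4 -20.8 0 0 0;0 0.1 0.4 -20.8 0 0 0;0 0.1 0.4 -20.8 0 0 0;0 0.1 0.4 -20.8 0 0 0' 40 && python3 -m inch '0 0 0 0 0 0 0;0 0 0 0 0 0 0;0 0 0 3 0 0 0;0 0 0 8 0 0 0;0 0 0 14 0 0 0;0 0 0 20 0 0 0;0 0 0 24 0 0 0;0 0 0 24 0 0 0' 40; python3 e.py s7
```

```text
t: 26.4
eef_pos: [0.5257, -0.0085, 0.0362]
ee_rot: [3.14, -0.0, 2.618]
force: [-1.5, 0.0, 6.1]
width: 0.0158
t: 27.4
eef_pos: [0.527, -0.0082, 0.2794]
ee_rot: [3.136, 0.004, 2.618]
force: [1.0, -0.8, -3.1]
width: 0.0159
[ 0.36  0.09 -0.27 -0.   -1.21 -0.88]
bar [([0.53, -0.004, 0.251], np.float64(0.004))]
bar_eye [([0.875, -0.13, 0.011], np.float64(0.0023)), ([0.39, -0.303, -0.004], np.float64(0.0068))]
bar_foot []
bar_grip [([0.823, -0.172, -0.001], np.float64(0.0006)), ([0.529, -0.014, 0.265], np.float64(0.0009)), ([0.299, -0.342, 0.012], np.float64(0.0014)), ([0.499, -0.058, 0.23], np.float64(0.007))]
```

The bar is held by the grip at 15.9 mm and lifted. Turning it to the row's heading (about -13°) and moving beside the mixer for a close look.

```bash
python3 -m inch '0 1 2 2 0 0 -9;0 2 4 4 0 0 -18;0 3 6 4 0 0 -27;0 4 8 4 0 0 -36;0 5 10 4 0 0 -45;0 5.3 12 4 0 0 -54;0 5.3 14 4 0 0 -63;0 5.3 14 4 0 0 -74;0 5.3 14 4 0 0 -74;0 5.3 14 4 0 0 -74' && python3 c.py w4 seat mixer bar_eye bar
```

```text
t: 29.15
eef_pos: [0.5786, 0.1313, 0.3154]
ee_rot: [3.142, -0.001, 1.33]
force: [0.6, 0.2, -1.8]
width: 0.0161
[ 5.51754883e-01  1.87294894e-01 -6.32898176e-02 -6.64091867e-04
 -1.31922756e+00 -2.36510171e+00] cam [0.51427762 0.14619233 0.45508406]
seat scene []
seat top [([185.0, 206.9], 0.97)]
seat wrist [([368.6, 90.1], 0.85)]
mixer scene [([330.8, 263.8], 0.98)]
mixer top [([186.3, 215.6], 0.94), ([344.2, 179.8], 0.62)]
mixer wrist [([331.2, 94.6], 0.65)]
bar_eye scene [([172.1, 242.4], 0.84), ([255.0, 163.3], 0.67), ([315.6, 173.5], 0.58)]
bar_eye top [([208.4, 202.7], 0.67), ([306.2, 131.0], 0.65), ([346.1, 268.7], 0.58)]
bar_eye wrist []
bar scene [([256.5, 149.6], 0.66), ([295.7, 179.1], 0.58), ([260.3, 186.0], 0.17)]
bar top [([360.2, 287.4], 0.76), ([216.8, 181.0], 0.68), ([316.8, 141.5], 0.64)]
bar wrist []
```

View pics/w4.png

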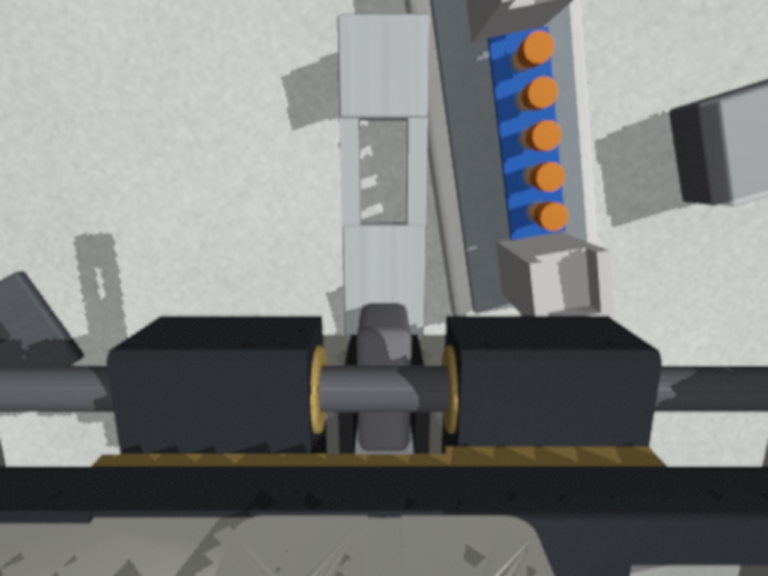

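The wrist view shows five caps from (538,48) to (553,216), the near saddle at (555,275), and the held bar with its tab end at (384,16). Measuring the row and the bar in this one picture.

Run:
```python
from h import *
W=grab_frame("wrist");s=telemetry.get_state();tz=s["eef_pos"][2]
C=np.array([atz(W,(u/1.5,v/1.5),.132) for u,v in[(538,48),(542,93),(545,136),(549,178),(553,216)]])[:,:2];print(C.round(4),np.linalg.norm(np.diff(C,axis=0),axis=1).round(4))
m=C.mean(0);_,_,V=np.linalg.svd(C-m);d=V[0]*np.sign(V[0][0]);print("mid",m,"row heading",np.degrees(np.arctan2(d[1],d[0])))
z=tz-.024
P=[[atz(W,(u/1.5,v/1.5),z)[:2] for u in p] for p,v in(((339,429),16),((340.5,427.5),117),((343.5,425),225))]
P=np.array(P);print("widths",np.linalg.norm(P[:,0]-P[:,1],axis=1));M=P.mean(1);print(M.round(4))
e=M[2]-M[0];e/=np.linalg.norm(e);print("bar heading",np.degrees(np.arctan2(e[1],e[0])),"lens",np.linalg.norm(M-M[0],axis=1),"centre by end",M[0]+.11*e,"by eye",(M[1]+.080*e+M[2]+.046*e)/2,"tcp",s["eef_pos"],"tool heading",np.degrees(s["ee_rot"][2])-90)
T=grab_frame("top");print("seat top",atz(T,(185,206.9),.136),"wrist",atz(W,(368.6,90.1),.136))
```

```text
[[0.4711 0.2538]
 [0.497  0.252 ]
 [0.5226 0.2497]
 [0.5489 0.248 ]
 [0.5737 0.2466]] [0.0259 0.0257 0.0263 0.0248]
mid [0.52266601 0.25001607] row heading -4.130449218106735
widths [0.02720432 0.02756827 0.02723259]
[[0.4724 0.1572]
 [0.5005 0.1502]
 [0.5337 0.142 ]]
bar heading -13.901874049190518 lens [0.         0.02892531 0.06311673] centre by end [0.57919568 0.13077253] by eye [0.57824076 0.13098917] tcp [0.57854777 0.13147554 0.31551565] tool heading -13.997025946096656
seat top [0.5245975  0.24215825 0.136     ] wrist [0.52322251 0.25325647 0.136     ]
```

```bash
python3 -m inch '0 -2 4 0 0 0 5;0 -4 8 0 0 0 9.8;0 -5.6 11.9 -1 0 0 9.8;0 -5.6 11.9 -4 0 0 9.8;0 -5.6 11.9 -6 0 0 9.8;0 -5.6 11.9 -8 0 0 9.8;0 -5.6 11.9 -8 0 0 9.8;0 -5.6 11.9 -8 0 0 9.8' && python3 c.py w5 seat
```

```text
t: 31.0
eef_pos: [0.5231, 0.2507, 0.2365]
ee_rot: [3.14, -0.002, 1.498]
force: [0.8, 0.6, -1.5]
width: 0.0159
[ 7.83802068e-01  2.08078888e-01 -2.17846984e-01 -4.35378468e-04
 -1.14223840e+00 -2.42773486e+00] cam [0.45686213 0.25461786 0.37616186]
seat scene [([335.3, 227.4], 0.83)]
seat top [([177.4, 203.0], 0.71), ([182.7, 209.9], 0.62)]
seat wrist []
```

View pics/w5.png

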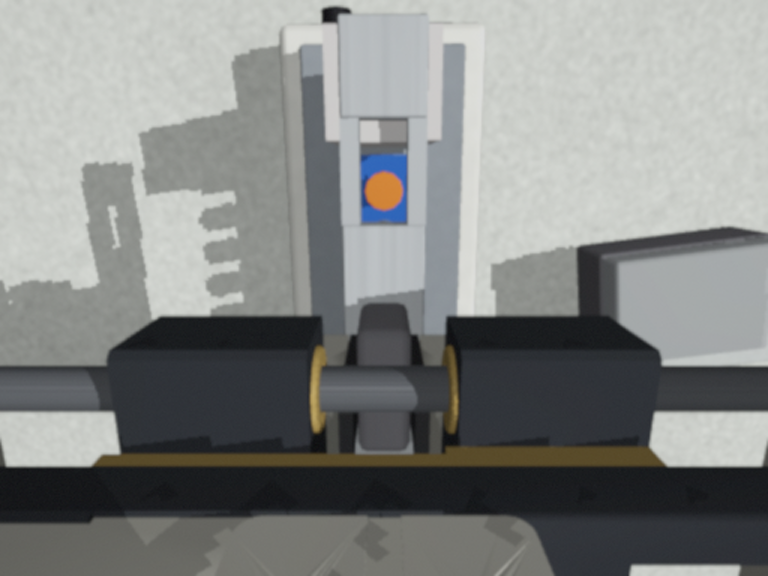

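The saddle cheeks at 323 to 442 px straddle the bar at 339 to 429 px; the lateral offset is under 1 mm. One check along the row, then lower.

```bash
python3 - <<'E'
from h import *
W=grab_frame("wrist");s=telemetry.get_state();z=s["eef_pos"][2]
h=np.array([np.cos(np.radians(-4.1)),np.sin(np.radians(-4.1))])
I=atz(W,(382.5/1.5,140/1.5),.154)[:2];c=atz(W,(384/1.5,190/1.5),.132)[:2];E=atz(W,(384/1.5,15/1.5),z-.024)[:2]
print("seat by saddle",I+.075*h,"cap",c,"seat by cap",c+.0513*h,"bar centre",E+.11*h,"tcp",s["eef_pos"])
E
python3 -m inch '0 0 0 -2 0 0 0;0 0 0 -3 0 0 0;0 0 0 -4 0 0 0;0 0 0 -4.5 0 0 0;0 0 0 -4.5 0 0 0'
```

```text
seat by saddle [0.52164753 0.24954887] cap [0.46928188 0.25395984] seat by cap [0.52045059 0.25029202] bar centre [0.5230535  0.25005214] tcp [0.52264645 0.2505183  0.23595707]
t: 31.98
eef_pos: [0.5226, 0.2504, 0.1907]
ee_rot: [3.141, -0.001, 1.497]
force: [-0.2, 0.5, -1.9]
width: 0.0161
```

```bash
python3 -m inch '0 -0.1 0 0 0 0 0;0 -0.1 0 -0.4 0 0 0;0 -0.1 0 -0.8 0 0 0;0 -0.1 0 -1.2 0 0 0;0 -0.1 0 -1.2 0 0 0' && python3 -m inch '0 0 0 -0.2 0 0 0;0 0 0 -0.4 0 0 0;0 0 0 -0.6 0 0 0;0 0 0 -0.6 0 0 0'
```

```text
t: 32.6
eef_pos: [0.5214, 0.2503, 0.1782]
ee_rot: [-3.141, -0.001, 1.497]
force: [1.0, 0.9, -1.1]
width: 0.0157
t: 33.1
eef_pos: [0.5216, 0.2503, 0.1723]
ee_rot: [3.142, -0.001, 1.497]
force: [0.5, -0.7, -0.7]
width: 0.0156
```

```bash
python3 -m inch '0 0 0 -0.1 0 0 0;0 0 0 -0.1 0 0 0;0.3 0 0 -0.1 0 0 0;0.4 0 0 -0.1 0 0 0;0.5 0 0 -0.1 0 0 0;0.6 0 0 -0.1 0 0 0;0.6 0 0 -0.1 0 0 0;0.6 0 0 -0.1 0 0 0' && python3 -m inch '0.6 0 0 2 0 0 0;0.6 0 0 5 0 0 0;0.8 0 0 10 0 0 0;1 -1 -5 14 0 0 0;1 -1 -10 14 0 0 0;1 -1 -10 14 0 0 0;1 -1 -10 14 0 0 0' && python3 e.py s8
python3 - <<'E'
from h import *
S=grab_frame("scene");T=grab_frame("top");W=grab_frame("wrist")
a=cv2.resize(S["pixels"][170:310,260:420,::-1],(400,350),interpolation=cv2.INTER_CUBIC);b=cv2.resize(W["pixels"][...,::-1],(400,350))
cv2.imwrite("pics/end.png",np.hstack([a,b]))
for n,z,p0 in[("jar",0,(263.6,153.1)),("beaker",0,(389.4,226.7)),("tipbox",0,(129.4,195.6))]:print(n,[(np.round(d["location"],1).tolist(),round(d["p"],2)) for d in pinpoint("top",n)][:3],"start",p0)
E
```

```text
t: 34.1
eef_pos: [0.5216, 0.2503, 0.1713]
ee_rot: [3.142, -0.001, 1.498]
force: [-0.0, -0.3, -0.4]
width: 0.0525
t: 34.98
eef_pos: [0.5116, 0.1502, 0.3114]
ee_rot: [3.141, -0.001, 1.497]
force: [-0.5, 0.7, 0.5]
width: 0.0872
[ 0.65  0.09 -0.19 -0.   -1.29 -2.3 ]
bar [([0.831, -0.181, 0.012], np.float64(0.0007)), ([0.525, 0.259, 0.154], np.float64(0.0011)), ([0.337, -0.354, 0.021], np.float64(0.0033))]
bar_eye [([0.874, -0.138, 0.018], np.float64(0.0009)), ([0.457, 0.256, 0.132], np.float64(0.0035)), ([0.386, -0.308, 0.005], np.float64(0.0067))]
bar_foot []
bar_grip [([0.745, -0.138, 0.248], np.float64(0.0)), ([0.832, -0.165, -0.004], np.float64(0.001)), ([0.522, 0.253, 0.165], np.float64(0.0013)), ([0.304, -0.344, 0.008], np.float64(0.0015))]
jar [([261.3, 151.7], 0.61)] start (263.6, 153.1)
beaker [([387.8, 225.0], 0.67), ([180.8, 204.7], 0.24)] start (389.4, 226.7)
tipbox [] start (129.4, 195.6)
```

View pics/end.png

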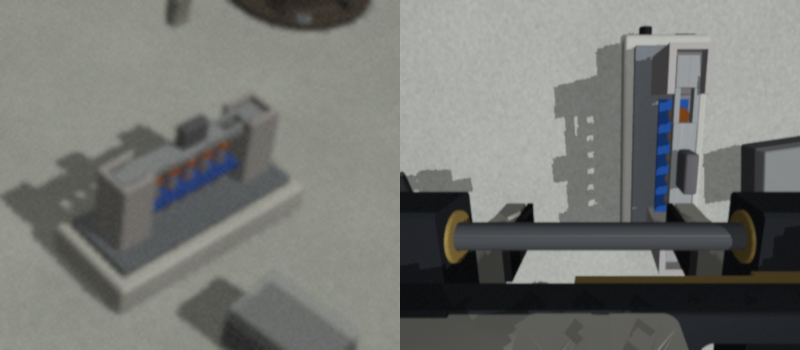

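The bar lies inside both saddles, below the cheek tops, with its grip up at about (190,130) in the left half. The gripper is clear, so I'm handing in.

```bash
python3 -c "from station import arm;print(arm.job_done())"
```

```text
the job is handed in; nothing more can be done
None
```

I took the bar off the hook by its tab, laid it flat on the bench grip up at about (0.525, -0.008), and let go. I then picked it up again by the grip and lowered it into both saddles. The job was handed in at about t = 35 s of the 69 s allowed; no verdict is reported.

**Seating:** At release the tool was at z = 0.171 m, and I expected 0.172 m for a fully seated bar. The load on the wrist had dropped from about 2 N to about 0.4 N. The last pictures show the bar inside both saddles, grip up, with the gripper clear.

**Measured position:** The networks put the grip within about 3 mm of the measured seat, but its height (0.165 m) and the bar's middle (0.525, 0.259, 0.154) came out about 3–12 mm off what a seated bar should give. I took this as network error, because the tool height, the drop in load and the picture all agree that the bar is down.

**Bystanders:** The jar and beaker were within about 3 pixels (under 10 mm) of their starting positions. The network missed the tip box in the last check; the arm did not go near it, and the pictures show nothing disturbed there.

**Setback:** The first attempt to lay the bar down, pointing straight outward, stopped in mid-air at the limits of joints 3 and 5. I tilted the bar back, turned it 60° sideways and laid it down that way, without dropping it.

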